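Roll the grease cartridge to the yellow line

ROBOT

A 7-joint arm with a two-finger parallel gripper is mounted at the origin on a cart in front of the work surface, level with it; the furniture and walls round the work are solid. World frame = base frame: x ahead of the robot, y to its left, z up, the work surface at z = 0. Lengths are in m, angles in rad, forces in N, time in s.
With the tool pointing down it reaches from about 0.4 to 0.9 m from the base axis. Payload 5.6 kg.
Tool frame: the origin (TCP) lies on the centre line of the jaws, within the pads' length; the fingertips stand 11 mm ahead of it and the grasp point (between the pads) lies 8 mm behind it; z points along the fingers, y is the line along which they close (so a half turn about z gives the same grasp; the last joint's range is limited). The gripper opens to 92 mm and grips with 3 to 60 N. Pads are 20 mm wide; open, the fingers measure 128 mm over their backs; the gripper's body (75 mm by 189 mm) begins 69 mm behind the grasp point.
Start: joints at [-1.27, 0.468, -0.012, 1.603, 0.006, 1.071, -0.056], TCP at [0.219, 0.612, 0.226] pointing down, gripper open.
Joint ranges: [-2.53, 2.53], [-0.31, 2.02], [-1.57, 1.55], [0.28, 2.44], [-1.29, 4.43], [0.15, 1.84], [-2.92, 2.92]. Speed limits (rad/s): [2.57, 2.57, 3.14, 3.14, 3.14, 3.14, 3.14].

INTERFACE

Orientations are given as a rotation vector (axis times angle).
In Python, from plant import get_obs, read_camera, camera_info, robot gives the robot as it stands. The module is installed in compiled form; this text tells all that it offers.
- The arm moves only by the tool apply_moves, never from a script. Its argument "rows" is a list of rows, each an object with "travel": the shift along the tool's x, y, z in m, a list of three; "turn": the turn, a rotation vector about the tool's x, y, z in degrees, a list of three; "claw": the opening, from -1 (shut) to 1 (fully open), so that 0 is half open. A call has 1 to 12 rows; each row is the pose to reach, as a shift and turn from the pose commanded when the call began, along the tool's axes at that moment; what a row does not reach only later rows make up. A row lasts 1/10 s, in which the tool goes at most 50 mm and 8.59 degrees, less where a joint would pass 70% of its speed; a pose out of reach is approached as far as the arm can. A call with a gripper value outside its range is refused whole. The fingers move at their own pace and stop on an object; the grip force is fixed at half the most. Time passes only in rows, so rows that repeat a pose let the fingers close. It gives the time, the measured TCP pose, the force, the opening and the grip force at its end, in the units of the state.
- get_obs(): the state, without advancing time (a new reading comes with each control period).
- read_camera(name): name is "scene" or "side" or "wrist"; returns the picture (400x640x3 uint8, blue, green, red); there is no depth.
- camera_info(name): a dict with "fx", "fy", "cx", "cy" (pixels), "k1" (the pictures are not rectified: a ray, as slopes to the right and down, at radius r is drawn at 1 + k1 r^2 times it, then the intrinsics apply), "eye" and "rotation" of the camera in the world. Camera axes: x right, y down, z forward; pixel columns grow to the right and rows downward; lengths in m; the calibration is good to about 2 mm. A picture is of the moment at which its call begins: read the wrist's pose just before it. camera_info takes no time and is no camera call; for the wrist camera it gives the pose at the moment of the call.
- robot.sign_off(): hands the job in; it is judged then, once.
The state is a dict: "time": time; "qpos": joint angles; "joint_velocities": joint speeds; "joint_efforts": joint torques, N m; "tool_pos": TCP position; "orientation": TCP orientation; "ft_force": force on the tool from outside, world axes, zero at the start; "moment": the same for the moment, N m; "width": finger opening in m; "gripper_force": force on a finger pad.
Only numpy, scipy, OpenCV 4.12 (cv2) and the standard library are available. Lean on these libraries where they do the work, as an engineer would, in place of code of your own. Each camera call takes 0.05 s, during which the arm holds its last target. There are 200 camera calls.

TASK

The black grease cartridge is lying on the grey rubber bench mat. Roll it across the mat by pushing its side, without lifting or dragging it, until it rests centred over the yellow line and parallel to it; go slowly so that it does not overrun the line. Leave the orange sleeve and the drill chuck beside the mat alone.

Things in the scene. Friction and masses are not known exactly. Their poses are not given: they have to be found in the camera images.
- cartridge_center (a point): centre (on the axis, mid-length, 31 mm above the bench) of the black grease cartridge: a cylinder 56 mm in diameter, 234 mm long, 0.4 kg, smooth and slippery, lying across the mat's middle, nearly parallel to the lines. z runs along it; x and y turn as it rolls. The mat brakes it: let go at 40 mm/s or less it runs on only a few mm, pushed fast some cm
- yellow_line_mid (a point): middle of the yellow painted line on the mat, 275 mm long and 24 mm wide, flush (no step). Its x axis runs along the line, its y axis across it. It is at either the left or the right end of the mat, 0.17 m from the mat's middle; an identical blue line at the other end is the wrong one
- mat: thin grey rubber mat lying fixed on the bench, 290 mm (its x) by 460 mm (its y), 3 mm thick; origin at the centre of its underside. The two lines run along its x, at y = +170 and -170 mm
- orange_sleeve: bystander: orange plastic sleeve, 51 mm diameter, 128 mm long, lying loose on the bench beyond one end of the mat; origin under its middle. To be left alone
- chuck: bystander: silvery drill chuck, 43 mm diameter, 50 mm tall, standing loose on the bench beyond the other end of the mat; origin at the centre of its foot. To be left alone
Not all that is in view belongs to the job. Of the things that look like the part that bears cartridge_center, the smaller one is meant.

How it is judged:
On the way:
1. the cartridge has rolled through about half a turn (angle between cartridge_center's own x axis and vertical below 0.5 rad).
At the end, for the whole second after the job is handed in: The cartridge lies still on the mat, its centre line within 15 mm of the middle of the yellow line, shifted at most 60 mm along the line, parallel to it within 11 degrees (y of cartridge_center in the frame of yellow_line_mid between -0.015 and 0.015 m and x of cartridge_center in the frame of yellow_line_mid between -0.06 and 0.06 m and angle between the z axis of cartridge_center and the x axis of yellow_line_mid, either way round below 0.2 rad and height (world z) of cartridge_center below 0.036 m and linear speed of cartridge below 0.01 m/s); the robot touches nothing.
It fails at once if the cartridge was rolled more than 30 mm past a line (y of cartridge_center in the frame of mat above 0.2 m or y of cartridge_center in the frame of mat below -0.2 m).
It fails at once if the cartridge was lifted or stood up (height (world z) of cartridge_center above 0.045 m).
It fails at once if the orange sleeve was moved more than 20 mm (distance of orange_sleeve from where it was at the start of the episode above 0.02 m).
It fails at once if the drill chuck was moved more than 20 mm (distance of chuck from where it was at the start of the episode above 0.02 m).
It also fails if it takes over 48 s, if anything falls off the work surface, if the arm or the gripper's body presses on something with over 40 N, if the wrist force passes 120 N, or if a joint passes its speed limit or range.

## Working session

There is one attempt and no reset: what is moved stays moved. The work goes in short steps, Python scripts to look and compute and a tool call to move; the robot and the scene stay as the last step left them, time stands still between calls to the robot, and variables do not carry over. Pictures are saved under pics/ and viewed, at most 10 in all, crops included, and the job is handed in when it is done.

Besides the shell and the picture viewer there is one more tool, called after "Emit:" by a JSON object that holds its "op" and its "data", one argument or row to a line. apply_moves: Moves the arm, as the interface text tells. Its arguments: {"type":"object","properties":{"rows":{"type":"array","items":{"type":"object","properties":{"travel":{"type":"array","items":{"type":"number"}},"turn":{"type":"array","items":{"type":"number"}},"claw":{"type":"number"}}}}},"required":["rows"]}

```bash
mkdir -p pics
cat > h.py <<'E'
import numpy as np, cv2
from plant import get_obs, read_camera, camera_info, robot
def ray(ci,u,v):
    xd=np.array([(u-ci['cx'])/ci['fx'],(v-ci['cy'])/ci['fy']]); x=xd.copy()
    for _ in range(30): x=xd/(1+ci['k1']*(x@x))
    return np.array(ci['eye']), np.array(ci['rotation'])@np.array([x[0],x[1],1])
def on(ci,u,v,z):
    e,d=ray(ci,u,v); return e+d*(z-e[2])/d[2]
E
python3 - <<'E'
from h import *
o=get_obs();print(o['time'],o['tool_pos'],o['orientation'])
a=[read_camera(n) for n in("scene","side")]
for n,i in zip(("scene","side"),a): cv2.imwrite(f'pics/{n}0.png',i); c=camera_info(n);print(n,np.array(c['eye']),c['k1'],np.array(c['rotation']).round(2).tolist())
E
```

```text
0.0 [0.21896628 0.61139244 0.22464546] [-5.37517464e-01 -3.09507653e+00  2.83239798e-03]
scene [-0.08204472  1.51668168  0.82813727] -0.0488916193653638 [-0.58, 2.46, -1.42]
side [ 0.15700397 -0.94327086  0.83872067] -0.04097733687092307 [-2.09, 0.3, -0.19]
```

```bash
sed -i "s/np.array(ci\['rotation'\])@/cv2.Rodrigues(np.array(ci['rotation'],float))[0]@/" h.py
```

```text
(no output)
```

View pics/scene0.png

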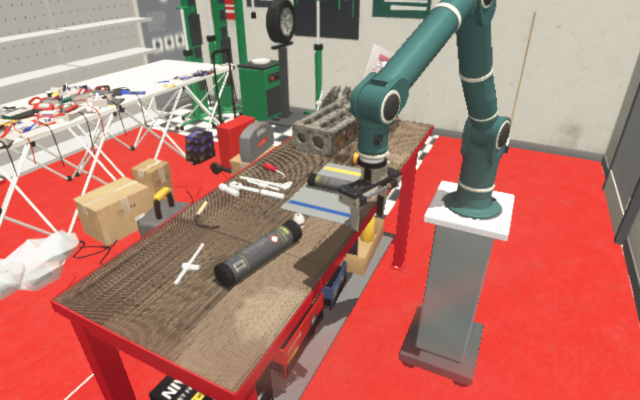

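View pics/side0.png

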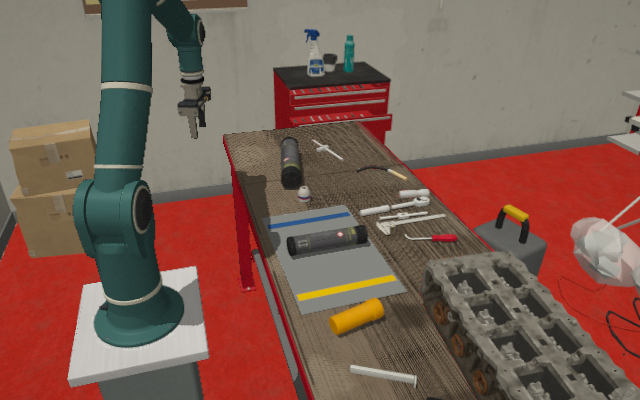

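The side view shows two look-alike cartridges. One is on the mat at (328,240), and a longer one is off the mat at (290,160), which is (258,253) in the scene view. The one on the mat should be the smaller one meant. The yellow line is at (347,288), with the orange sleeve beyond it at (357,316). The blue line is at (310,219) and the chuck at (304,196). I'll measure these and confirm with a crop.

```bash
cat > m.py <<'E'
from h import *
def rect(mask,box):
    m=np.zeros_like(mask);x0,y0,x1,y1=box;m[y0:y1,x0:x1]=mask[y0:y1,x0:x1]
    m=cv2.morphologyEx(m,cv2.MORPH_OPEN,np.ones((2,2)))
    c=max(cv2.findContours(m,0,2)[0],key=cv2.contourArea)
    return c[:,0]
def fit(ci,c,z):
    p=np.array([on(ci,u,v,z)[:2] for u,v in c],np.float32)
    (cx,cy),(w,h),a=cv2.minAreaRect(p)
    b=cv2.boxPoints(((cx,cy),(w,h),a)); e=b[1]-b[0],b[2]-b[1]
    l=max(e,key=np.linalg.norm); l=l*np.sign(l[0])
    return np.round([cx,cy,max(w,h),min(w,h),np.degrees(np.arctan2(l[1],l[0]))],4)
E
python3 - <<'E'
from m import *
i=cv2.imread('pics/side0.png');ci=camera_info('side');H=cv2.cvtColor(i,cv2.COLOR_BGR2HSV)
Y=cv2.inRange(H,(22,150,120),(35,255,255));B=cv2.inRange(H,(100,120,60),(125,255,255));O=cv2.inRange(H,(8,150,120),(21,255,255));K=cv2.inRange(H,(0,0,0),(180,110,72))
print('yellow',fit(ci,rect(Y,(280,265,420,305)),.003))
print('blue',fit(ci,rect(B,(255,195,370,235)),.003))
print('orange',fit(ci,rect(O,(310,290,400,345)),.025))
k=rect(K,(275,215,380,265));print('cart@31',fit(ci,k,.031),cv2.boundingRect(k))
k2=rect(K,(270,130,310,192));print('other@35',fit(ci,k2,.035))
print('chuck',on(ci,304,203,0))
cv2.imwrite('pics/crop.png',cv2.resize(i[120:350,220:440],None,fx=2.6,fy=2.6,interpolation=2))
E
```

```text
yellow [ 0.5272 -0.0554  0.2724  0.0237  0.9298]
blue [0.5215 0.2826 0.2698 0.0212 0.8998]
orange [ 0.5044 -0.1813  0.1569  0.0622 14.5548]
cart@31 [0.5353 0.1249 0.2575 0.092  0.2473] (288, 226, 81, 31)
other@35 [ 0.5455  0.5931  0.3198  0.0826 76.5998]
chuck [0.53386407 0.40063939 0.        ]
```

View pics/crop.png

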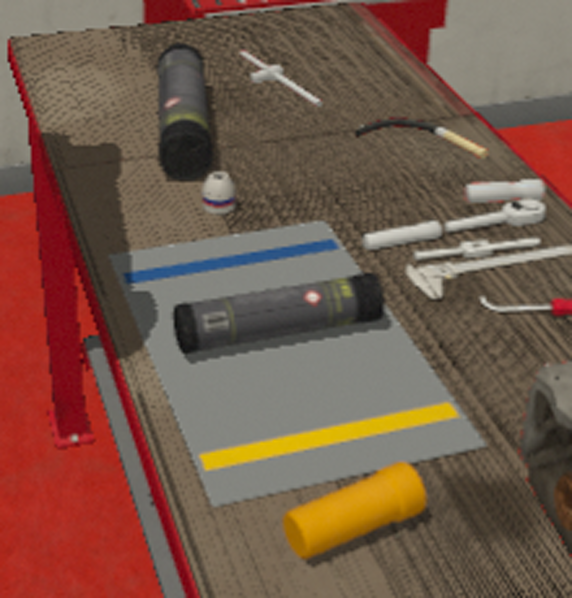

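The crop confirms it: the cartridge on the mat is the smaller one, and the other is longer, off the mat and beyond the chuck. All sizes agree with those given, with the two lines 338 mm apart against 340. The cartridge has to roll about 0.18 m in -y. I'll place the open fingers along world x on its +y side and use them as a two-point pusher.

Emit:
{"op": "apply_moves", "data": {
  "rows": [
    {"travel":[-0.036,-0.022,0.002],"turn":[0,0,5.8],"claw":1},
    {"travel":[-0.072,-0.044,0.003],"turn":[0,0,11.6],"claw":1},
    {"travel":[-0.107,-0.066,0.005],"turn":[0,0,17.4],"claw":1},
    {"travel":[-0.143,-0.089,0.007],"turn":[0,0,23.1],"claw":1},
    {"travel":[-0.179,-0.111,0.008],"turn":[0,0,28.9],"claw":1},
    {"travel":[-0.215,-0.133,0.01],"turn":[0,0,34.7],"claw":1},
    {"travel":[-0.25,-0.155,0.012],"turn":[0,0,40.5],"claw":1},
    {"travel":[-0.286,-0.177,0.013],"turn":[0,0,46.3],"claw":1},
    {"travel":[-0.322,-0.2,0.015],"turn":[0,0,52],"claw":1},
    {"travel":[-0.358,-0.222,0.017],"turn":[0,0,57.8],"claw":1},
    {"travel":[-0.393,-0.244,0.018],"turn":[0,0,63.6],"claw":1},
    {"travel":[-0.429,-0.266,0.02],"turn":[0,0,69.4],"claw":1}
  ]
}}

```text
time: 1.3
tool_pos: [0.534, 0.2155, 0.2055]
orientation: [-2.208, -2.234, 0.0]
ft_force: [0.4, 0.3, -0.2]
width: 0.092
gripper_force: 0.0
```

Run:
```python
from m import *
o=get_obs();R=cv2.Rodrigues(np.array(o['orientation']))[0];print(o['time'],o['tool_pos'],R.round(3).tolist(),o['ft_force'])
ci=camera_info('wrist');i=read_camera('wrist');cv2.imwrite('pics/w1.png',i)
```

```text
1.3 [0.53395098 0.2155326  0.20545845] [[-0.012, 1.0, -0.0], [1.0, 0.012, 0.0], [0.0, -0.0, -1.0]] [ 0.41422597  0.26620176 -0.23964638]
```

View pics/w1.png

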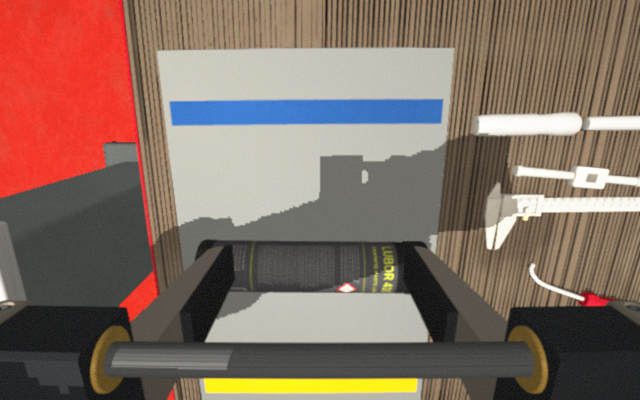

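The wrist view shows the cartridge from u≈197 to 430 and v≈240 to 293, lying parallel to the lines. The blue line is at v≈112 and the yellow one at v≈385. The space behind the cartridge on its blue side is clear.

Run:
```python
from h import *
ci=camera_info('wrist');print(np.array(ci['eye']))
for u,v,z in[(197,266,.031),(430,266,.031),(312,240,.031),(312,293,.031),(171,112,.003),(443,110,.003)]: print(u,v,on(ci,u,v,z).round(4))
```

```text
[0.53794712 0.28913614 0.36581855]
197 266 [0.4097 0.1248 0.031 ]
430 266 [0.6586 0.1242 0.031 ]
312 240 [0.5326 0.1545 0.031 ]
312 293 [0.5322 0.0923 0.031 ]
171 112 [0.3897 0.2829 0.003 ]
443 110 [0.6661 0.2845 0.003 ]
```

Emit:
{"op": "apply_moves", "data": {
  "rows": [
    {"travel":[0,0,0.03],"turn":[0,0,0],"claw":1},
    {"travel":[0,0,0.06],"turn":[0,0,0],"claw":1},
    {"travel":[0,0,0.09],"turn":[0,0,0],"claw":1},
    {"travel":[0,0,0.12],"turn":[0,0,0],"claw":1},
    {"travel":[0,0,0.145],"turn":[0,0,0],"claw":1},
    {"travel":[0,0,0.165],"turn":[0,0,0],"claw":1},
    {"travel":[0,0,0.175],"turn":[0,0,0],"claw":1},
    {"travel":[-0.01,0,0.175],"turn":[0,0,0],"claw":1},
    {"travel":[-0.02,0,0.175],"turn":[0,0,0],"claw":1},
    {"travel":[-0.03,0,0.175],"turn":[0,0,0],"claw":1},
    {"travel":[-0.035,0,0.175],"turn":[0,0,0],"claw":1},
    {"travel":[-0.037,0,0.175],"turn":[0,0,0],"claw":1}
  ]
}}

```text
time: 2.55
tool_pos: [0.5345, 0.1788, 0.0315]
orientation: [2.205, 2.237, 0.002]
ft_force: [-0.0, -0.2, -0.2]
width: 0.0915
gripper_force: 0.0
```

Emit:
{"op": "apply_moves", "data": {
  "rows": [
    {"travel":[-0.002,0,0],"turn":[0,0,0],"claw":1},
    {"travel":[-0.004,0,0],"turn":[0,0,0],"claw":1},
    {"travel":[-0.006,0,0],"turn":[0,0,0],"claw":1},
    {"travel":[-0.008,0,0],"turn":[0,0,0],"claw":1},
    {"travel":[-0.01,0,0],"turn":[0,0,0],"claw":1},
    {"travel":[-0.012,0,0],"turn":[0,0,0],"claw":1},
    {"travel":[-0.014,0,0],"turn":[0,0,0],"claw":1},
    {"travel":[-0.016,0,0],"turn":[0,0,0],"claw":1},
    {"travel":[-0.018,0,0],"turn":[0,0,0],"claw":1},
    {"travel":[-0.02,0,0],"turn":[0,0,0],"claw":1},
    {"travel":[-0.022,0,0],"turn":[0,0,0],"claw":1},
    {"travel":[-0.024,0,0],"turn":[0,0,0],"claw":1}
  ]
}}

```text
time: 3.75
tool_pos: [0.5343, 0.1557, 0.0306]
orientation: [2.204, 2.239, 0.0]
ft_force: [0.7, 0.6, -0.7]
width: 0.0917
gripper_force: 0.1
```

Emit:
{"op": "apply_moves", "data": {
  "rows": [
    {"travel":[-0.002,0,0],"turn":[0,0,0],"claw":1},
    {"travel":[-0.004,0,0],"turn":[0,0,0],"claw":1},
    {"travel":[-0.006,0,0],"turn":[0,0,0],"claw":1},
    {"travel":[-0.008,0,0],"turn":[0,0,0],"claw":1},
    {"travel":[-0.01,0,0],"turn":[0,0,0],"claw":1},
    {"travel":[-0.012,0,0],"turn":[0,0,0],"claw":1},
    {"travel":[-0.014,0,0],"turn":[0,0,0],"claw":1},
    {"travel":[-0.016,0,0],"turn":[0,0,0],"claw":1},
    {"travel":[-0.018,0,0],"turn":[0,0,0],"claw":1},
    {"travel":[-0.02,0,0],"turn":[0,0,0],"claw":1},
    {"travel":[-0.022,0,0],"turn":[0,0,0],"claw":1},
    {"travel":[-0.024,0,0],"turn":[0,0,0],"claw":1}
  ]
}}

```text
time: 4.95
tool_pos: [0.5347, 0.1317, 0.0306]
orientation: [2.204, 2.239, 0.0]
ft_force: [-0.1, -0.1, 0.2]
width: 0.0921
gripper_force: 0.1
```

Run:
```python
from m import *
o=get_obs();print(o['time'],o['tool_pos'],o['ft_force'])
a=read_camera('side');b=read_camera('wrist')
cv2.imwrite('pics/s2.png',np.hstack([cv2.resize(a[180:360,220:440],None,fx=1.8,fy=1.8),cv2.resize(b,None,fx=.61,fy=.81)[:324]]))
```

```text
4.95 [0.53471854 0.13173385 0.03061778] [-0.12103403 -0.11042052  0.19871068]
```

View pics/s2.png

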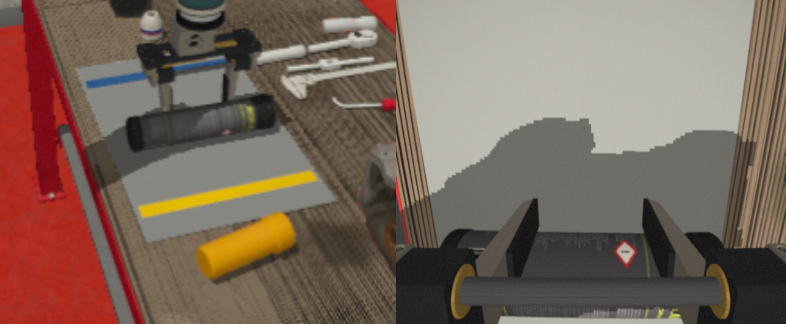

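The cartridge is rolling: its label has turned, and it lies straight against both fingers. I'll carry on at 25 mm/s.

Emit:
{"op": "apply_moves", "data": {
  "rows": [
    {"travel":[-0.0025,0,0],"turn":[0,0,0],"claw":1},
    {"travel":[-0.005,0,0],"turn":[0,0,0],"claw":1},
    {"travel":[-0.0075,0,0],"turn":[0,0,0],"claw":1},
    {"travel":[-0.01,0,0],"turn":[0,0,0],"claw":1},
    {"travel":[-0.0125,0,0],"turn":[0,0,0],"claw":1},
    {"travel":[-0.015,0,0],"turn":[0,0,0],"claw":1},
    {"travel":[-0.0175,0,0],"turn":[0,0,0],"claw":1},
    {"travel":[-0.02,0,0],"turn":[0,0,0],"claw":1},
    {"travel":[-0.0225,0,0],"turn":[0,0,0],"claw":1},
    {"travel":[-0.025,0,0],"turn":[0,0,0],"claw":1},
    {"travel":[-0.0275,0,0],"turn":[0,0,0],"claw":1},
    {"travel":[-0.03,0,0],"turn":[0,0,0],"claw":1}
  ]
}}

```text
time: 6.25
tool_pos: [0.5351, 0.1017, 0.0306]
orientation: [2.204, 2.239, 0.0]
ft_force: [0.2, -0.1, 0.1]
width: 0.0917
gripper_force: 0.1
```

Emit:
{"op": "apply_moves", "data": {
  "rows": [
    {"travel":[-0.0025,0,0],"turn":[0,0,0],"claw":1},
    {"travel":[-0.005,0,0],"turn":[0,0,0],"claw":1},
    {"travel":[-0.0075,0,0],"turn":[0,0,0],"claw":1},
    {"travel":[-0.01,0,0],"turn":[0,0,0],"claw":1},
    {"travel":[-0.0125,0,0],"turn":[0,0,0],"claw":1},
    {"travel":[-0.015,0,0],"turn":[0,0,0],"claw":1},
    {"travel":[-0.0175,0,0],"turn":[0,0,0],"claw":1},
    {"travel":[-0.02,0,0],"turn":[0,0,0],"claw":1},
    {"travel":[-0.0225,0,0],"turn":[0,0,0],"claw":1},
    {"travel":[-0.025,0,0],"turn":[0,0,0],"claw":1},
    {"travel":[-0.0275,0,0],"turn":[0,0,0],"claw":1},
    {"travel":[-0.03,0,0],"turn":[0,0,0],"claw":1}
  ]
}}

```text
time: 7.45
tool_pos: [0.5356, 0.0717, 0.0306]
orientation: [2.204, 2.239, 0.0]
ft_force: [0.1, -0.4, -0.6]
width: 0.0922
gripper_force: 0.1
```

Emit:
{"op": "apply_moves", "data": {
  "rows": [
    {"travel":[-0.0025,0,0],"turn":[0,0,0],"claw":1},
    {"travel":[-0.005,0,0],"turn":[0,0,0],"claw":1},
    {"travel":[-0.0075,0,0],"turn":[0,0,0],"claw":1},
    {"travel":[-0.01,0,0],"turn":[0,0,0],"claw":1},
    {"travel":[-0.0125,0,0],"turn":[0,0,0],"claw":1},
    {"travel":[-0.015,0,0],"turn":[0,0,0],"claw":1},
    {"travel":[-0.0175,0,0],"turn":[0,0,0],"claw":1},
    {"travel":[-0.02,0,0],"turn":[0,0,0],"claw":1},
    {"travel":[-0.0225,0,0],"turn":[0,0,0],"claw":1},
    {"travel":[-0.025,0,0],"turn":[0,0,0],"claw":1},
    {"travel":[-0.0275,0,0],"turn":[0,0,0],"claw":1},
    {"travel":[-0.03,0,0],"turn":[0,0,0],"claw":1}
  ]
}}

```text
time: 8.65
tool_pos: [0.5361, 0.0417, 0.0306]
orientation: [2.204, 2.239, 0.0]
ft_force: [0.2, 0.2, -0.4]
width: 0.0922
gripper_force: 0.1
```

Run:
```python
from m import *
o=get_obs();print(o['time'],o['tool_pos'],o['ft_force'])
a=read_camera('side');a=read_camera('side');b=read_camera('wrist')
cv2.imwrite('pics/side3.png',a)
cv2.imwrite('pics/s3.png',np.hstack([cv2.resize(a[180:360,220:440],None,fx=1.8,fy=1.8),cv2.resize(b,None,fx=.61,fy=.81)[:324]]))
```

```text
8.65 [0.53611092 0.04172796 0.03061841] [ 0.15800515  0.17045919 -0.4418805 ]
```

View pics/s3.png

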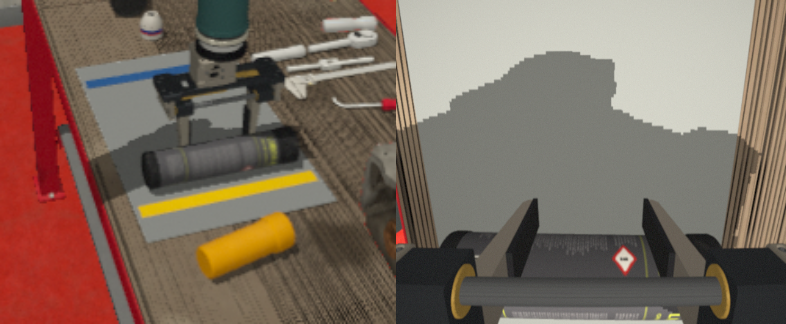

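The diamond label is at the same place in the wrist view as 90 mm ago. Half a turn with a repeated label would explain that, but so would sliding. I'll push a bit further and compare, and measure where the cartridge is.

Emit:
{"op": "apply_moves", "data": {
  "rows": [
    {"travel":[-0.0025,0,0],"turn":[0,0,0],"claw":1},
    {"travel":[-0.005,0,0],"turn":[0,0,0],"claw":1},
    {"travel":[-0.0075,0,0],"turn":[0,0,0],"claw":1},
    {"travel":[-0.01,0,0],"turn":[0,0,0],"claw":1},
    {"travel":[-0.0125,0,0],"turn":[0,0,0],"claw":1},
    {"travel":[-0.015,0,0],"turn":[0,0,0],"claw":1},
    {"travel":[-0.0175,0,0],"turn":[0,0,0],"claw":1},
    {"travel":[-0.02,0,0],"turn":[0,0,0],"claw":1},
    {"travel":[-0.0225,0,0],"turn":[0,0,0],"claw":1},
    {"travel":[-0.025,0,0],"turn":[0,0,0],"claw":1}
  ]
}}

```text
time: 9.8
tool_pos: [0.5365, 0.0167, 0.0306]
orientation: [2.204, 2.239, 0.0]
ft_force: [-0.9, -0.2, -0.3]
width: 0.0919
gripper_force: 0.1
```

Run:
```python
from m import *
o=get_obs();print(o['time'],o['tool_pos'],o['ft_force'])
a=read_camera('side');b=read_camera('wrist')
cv2.imwrite('pics/side4.png',a)
cv2.imwrite('pics/s4.png',np.hstack([cv2.resize(a[180:360,220:440],None,fx=1.8,fy=1.8),cv2.resize(b,None,fx=.61,fy=.81)[:324]]))
ci=camera_info('side')
for n in (3,4):
    i=cv2.imread(f'pics/side{n}.png')
    # lower silhouette edge: first non-dark pixel going up from the line, per column
    g=i.max(2)
    k=rect(cv2.inRange(cv2.cvtColor(i,cv2.COLOR_BGR2HSV),(0,0,0),(180,110,72)),(280,240,400,300))
    print(n,fit(ci,k,.031),cv2.boundingRect(k))
```

```text
9.8 [0.53652383 0.01671513 0.03061304] [-0.92212071 -0.22711903 -0.28362046]
3 [  0.4991  -0.028    0.1926   0.0858 -16.0395] (299, 265, 73, 22)
4 [ 0.4991 -0.0267  0.1901  0.0857  1.038 ] (301, 270, 74, 23)
```

View pics/s4.png

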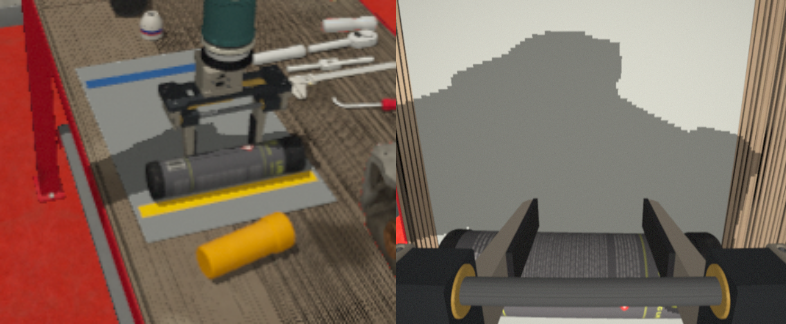

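Rolling is confirmed, since the label has turned again over 25 mm. Next I'll get the axis position from the silhouette edges between the fingers.

Run:
```python
from m import *
ci=camera_info('side');i=cv2.imread('pics/side4.png')
for u in (315,340,355): print(u,i[252:296,u].mean(1).round().astype(int).tolist())
def axis(u,v1,v2): # bisector of the two tangent rays, cut at z=.031
    e,d1=ray(ci,u,v1);_,d2=ray(ci,u,v2);d=d1/np.linalg.norm(d1)+d2/np.linalg.norm(d2);return e+d*(.031-e[2])/d[2]
for v1,v2 in [(260,287),(262,287),(262,285)]: print(v1,v2,axis(340,v1,v2).round(4))
i=cv2.imread('pics/side0.png');print(i[215:262,330].mean(1).round().astype(int).tolist())
```

```text
315 [75, 74, 75, 74, 76, 76, 75, 77, 76, 75, 77, 77, 76, 76, 75, 74, 79, 102, 97, 82, 125, 118, 108, 90, 83, 82, 80, 77, 75, 70, 68, 65, 60, 55, 52, 48, 47, 67, 83, 89, 89, 105, 140, 139]
340 [102, 100, 76, 75, 74, 77, 76, 77, 74, 76, 73, 62, 80, 80, 70, 85, 85, 85, 86, 84, 83, 80, 78, 78, 84, 84, 77, 76, 68, 64, 62, 61, 64, 83, 90, 89, 107, 138, 138, 147, 142, 135, 134, 134]
355 [135, 135, 130, 77, 75, 73, 75, 75, 72, 109, 125, 75, 85, 86, 88, 87, 85, 82, 80, 78, 76, 81, 83, 76, 71, 65, 63, 59, 55, 67, 86, 87, 89, 106, 139, 139, 146, 134, 134, 134, 134, 135, 134, 134]
260 287 [ 0.5136 -0.0248  0.031 ]
262 287 [ 0.5122 -0.0287  0.031 ]
262 285 [ 0.5136 -0.0248  0.031 ]
[88, 87, 85, 90, 122, 133, 132, 132, 131, 131, 131, 132, 131, 132, 130, 105, 96, 99, 97, 91, 88, 83, 81, 71, 77, 75, 68, 66, 62, 55, 50, 51, 56, 54, 74, 74, 73, 82, 131, 131, 131, 131, 132, 131, 131, 132, 131]
```

The axis is at y≈-0.024, in agreement with pad contact at -0.021. The line is at -0.055, so I'll push 30 mm more and ease off at the end.

Emit:
{"op": "apply_moves", "data": {
  "rows": [
    {"travel":[-0.0025,0,0],"turn":[0,0,0],"claw":1},
    {"travel":[-0.005,0,0],"turn":[0,0,0],"claw":1},
    {"travel":[-0.0075,0,0],"turn":[0,0,0],"claw":1},
    {"travel":[-0.01,0,0],"turn":[0,0,0],"claw":1},
    {"travel":[-0.0125,0,0],"turn":[0,0,0],"claw":1},
    {"travel":[-0.015,0,0],"turn":[0,0,0],"claw":1},
    {"travel":[-0.0175,0,0],"turn":[0,0,0],"claw":1},
    {"travel":[-0.02,0,0],"turn":[0,0,0],"claw":1},
    {"travel":[-0.022,0,0],"turn":[0,0,0],"claw":1},
    {"travel":[-0.024,0,0],"turn":[0,0,0],"claw":1},
    {"travel":[-0.0255,0,0],"turn":[0,0,0],"claw":1},
    {"travel":[-0.027,0,0],"turn":[0,0,0],"claw":1}
  ]
}}

```text
time: 11.1
tool_pos: [0.5369, -0.0101, 0.0306]
orientation: [-2.204, -2.239, -0.0]
ft_force: [-0.8, -0.3, -0.4]
width: 0.0919
gripper_force: 0.1
```

Emit:
{"op": "apply_moves", "data": {
  "rows": [
    {"travel":[-0.001,0,0],"turn":[0,0,0],"claw":1},
    {"travel":[-0.002,0,0],"turn":[0,0,0],"claw":1},
    {"travel":[-0.003,0,0],"turn":[0,0,0],"claw":1},
    {"travel":[-0.003,0,0],"turn":[0,0,0],"claw":1},
    {"travel":[-0.003,0,0],"turn":[0,0,0],"claw":1},
    {"travel":[0.002,0,0],"turn":[0,0,0],"claw":1},
    {"travel":[0.01,0,0],"turn":[0,0,0],"claw":1},
    {"travel":[0.025,0,0],"turn":[0,0,0],"claw":1},
    {"travel":[0.045,0,0],"turn":[0,0,0],"claw":1},
    {"travel":[0.07,0,0],"turn":[0,0,0],"claw":1},
    {"travel":[0.09,0,0],"turn":[0,0,0],"claw":1},
    {"travel":[0.1,0,0],"turn":[0,0,0],"claw":1}
  ]
}}

```text
time: 12.3
tool_pos: [0.5349, 0.0937, 0.0305]
orientation: [-2.199, -2.243, -0.001]
ft_force: [0.1, -0.3, -0.3]
width: 0.0921
gripper_force: 0.0
```

Run:
```python
from m import *
o=get_obs();print(o['time'],o['tool_pos'],o['ft_force'])
a=read_camera('side');b=read_camera('wrist');cv2.imwrite('pics/side5.png',a)
cv2.imwrite('pics/s5.png',np.hstack([cv2.resize(a[180:360,220:440],None,fx=1.8,fy=1.8),cv2.resize(b,None,fx=.61,fy=.81)[:324]]))
ci=camera_info('side')
for u in (315,340,360): print(u,a[270:310,u].mean(1).round().astype(int).tolist())
```

```text
12.3 [0.53489999 0.09369163 0.03051084] [ 0.10630033 -0.26177921 -0.28839673]
315 [80, 107, 134, 136, 134, 129, 70, 78, 83, 84, 87, 88, 87, 87, 85, 83, 80, 78, 75, 61, 48, 48, 46, 42, 37, 40, 45, 65, 75, 76, 74, 74, 98, 134, 135, 135, 135, 134, 134, 135]
340 [131, 101, 95, 101, 104, 103, 102, 102, 98, 91, 84, 80, 79, 77, 73, 63, 63, 60, 55, 50, 49, 51, 67, 76, 75, 74, 96, 135, 134, 134, 133, 135, 135, 135, 136, 129, 110, 99, 103, 99]
360 [96, 94, 91, 90, 89, 90, 88, 80, 79, 77, 72, 62, 66, 61, 56, 52, 51, 53, 65, 75, 75, 75, 98, 135, 134, 135, 135, 136, 134, 135, 136, 121, 62, 72, 103, 123, 129, 134, 136, 135]
```

View pics/s5.png

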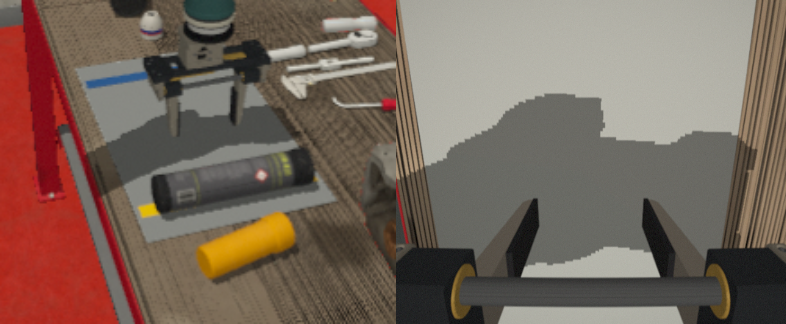

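The fingers are clear, and the cartridge lies over the yellow line, with yellow visible only at the two ends. I'll measure the final offset.

Run:
```python
from m import *
ci=camera_info('side')
def axis(u,v1,v2):
    e,d1=ray(ci,u,v1);_,d2=ray(ci,u,v2);d=d1/np.linalg.norm(d1)+d2/np.linalg.norm(d2);return e+d*(.031-e[2])/d[2]
print(axis(330,229.5,248.5).round(4))
for a in[(315,275.5,296.5),(340,270.5,291.5),(360,266.7,287.5)]:
    p=axis(*a); print(p.round(4), 'off', round(p[1]-(-0.0554+np.tan(np.radians(.93))*(p[0]-.5272)),4))
i=cv2.imread('pics/side5.png');H=cv2.cvtColor(i,cv2.COLOR_BGR2HSV)
print('orange',fit(ci,rect(cv2.inRange(H,(8,150,120),(21,255,255)),(310,290,400,345)),.025))
```

```text
[0.5379 0.1324 0.031 ]
[ 0.4353 -0.0542  0.031 ] off 0.0027
[ 0.5035 -0.0536  0.031 ] off 0.0022
[ 0.5593 -0.0535  0.031 ] off 0.0014
orange [ 0.5046 -0.1821  0.157   0.0637 14.7321]
```

The offset is about 2 mm, or at most 5 mm with the shadow edge in doubt. It is parallel within 0.5°, and the sleeve hasn't moved. Handing in.

```bash
python3 -c "
from plant import robot
print(robot.sign_off())"
```

```text
the job is handed in; nothing more can be done
None
```

The job is handed in, with no verdict returned: the black cartridge was rolled onto the yellow line and measured about 2–5 mm off centre and parallel within about 0.5°, the gripper is clear of it, the sleeve measured unmoved and the arm never went near the chuck.

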